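# Push the ebony blank home in the planing corner

## Robot

A 6-joint arm with a two-finger parallel gripper is mounted at the origin on the work surface. World frame = base frame: x ahead of the robot, y to its left, z up, the work surface at z = 0. Lengths are in m, angles in rad, forces in N, time in s.
With the tool pointing down it reaches from about 0.275 to 0.825 m from the base axis. Payload 4.9 kg.
Tool frame: the origin (TCP) lies midway between the tips of the shut fingers; the grasp point (between the pads) lies 19 mm behind it (bot.grip_depth is the distance from the TCP to the grasp point, in m); z points along the fingers, y is the line along which they close (so a half turn about z gives the same grasp; the last joint's range is limited). The gripper opens to 85 mm and grips with 20 to 120 N. Pads are 22 mm wide; open, the fingers measure 114 mm over their backs; the gripper's body (76 mm by 85 mm) begins 54 mm behind the grasp point. The pads swing forward as they close: fully open they stand 13 mm farther back than shut.
Start: joints at [1.147, 0.326, -0.193, 1.052, 0, 1.437], TCP at [0.157, 0.527, 0.231] pointing down, gripper open.
Joint ranges: [-2.65, 2.65], [-0.97, 1.79], [-1.3, 1.35], [-1.93, 2.1], [-1.47, 1.37], [-3.14, 3.14]. Speed limits (rad/s): [2.57, 2.57, 3.14, 3.14, 3.14, 3.14].

## Interface

Orientations are given as a unit quaternion [w, x, y, z].
In Python, from cell import bot gives the robot as it stands. Calls block until the motion is done:
- bot.move_pose(position, orientation): joint-space move of the TCP to a pose.
- bot.move_linear(position, speed=0.15, rotation=None, until_force=None): straight line of the TCP; rotation=None keeps the orientation; speed is the mean speed in m/s. With until_force (N) it stops when the force on the tool has changed by that much, and returns True; else False.
- bot.goto_joints(angles): joint-space move.
- bot.set_gripper(opening, grasp_force=None): opening from 0.0 (shut) to 1.0 (fully open); grasp_force is the grip in N (None keeps the last); returns when the fingers have stopped.
- bot.wait(seconds).
- bot.solve_ik(position, orientation): joint angles nearest the present ones, or None.
- bot.camera(name): name is "side" or "top" or "wrist"; returns the picture (400x640x3 uint8, red, green, blue); there is no depth.
- bot.calibration(name): a dict with "mtx" (3x3 intrinsics, pixels), "k1" (the pictures are not rectified: a ray, as slopes to the right and down, at radius r is drawn at 1 + k1 r^2 times it, then the intrinsics apply), "extrinsics" (4x4, takes a point from world to camera coordinates); the wrist camera has in their place "hand_eye" (4x4, takes a point from camera to tool coordinates, whose origin is the TCP and whose axes are the flange's). Camera axes: x right, y down, z forward; pixel columns grow to the right and rows downward; lengths in m; the calibration is good to about 2 mm. A picture is of the moment at which its call begins: read the wrist's pose just before it. calibration takes no time and is no camera call.
A pose or a line that the arm cannot do raises bot.PlanningError and nothing moves.
- bot.close_job(): hands the job in; it is judged then, once.
Trained networks look in the newest picture that a camera, given by its name, has taken for a name from the list of things; names that differ only in an ending like _2 or _b are one class to them, and where a whole thing is asked for, a point or a joint stands for the part that bears it (a point fixed in the world has none). Each returns a list of dicts, best first, with "confidence" (0 to 1); they miss things now and then, are a little off and sometimes report something else, mostly with a low value. They report only what shows in the picture. A call takes as long as a camera call. They do not tell look-alikes from the thing itself.
- bot.search_frame(camera, thing): "bbox" ([left, top, width, height] in pixels, round what is visible of it).
Readings, each from a call of its own:
- bot.read_clock(): time.
- bot.read_joint_positions(): joint angles.
- bot.read_joint_vel(): joint speeds.
- bot.read_joint_efforts(): joint torques, N m.
- bot.read_position(): TCP position.
- bot.read_tool_rot(): TCP orientation.
- bot.read_ft_force(): force on the tool from outside, world axes, zero at the start.
- bot.read_moment(): the same for the moment, N m.
- bot.read_gripper_width(): opening from 0.0 (shut) to 1.0 (fully open).
- bot.read_finger_force(): force on a finger pad.
Only numpy, scipy, OpenCV 4.12 (cv2) and the standard library are available. Lean on these libraries where they do the work, as an engineer would, in place of code of your own. Each camera call takes 0.05 s, during which the arm holds its last target. There are 200 camera calls.

## Task

Get the dark blank ready for planing: gently push it along the bench with your fingertips until its long side lies flat against the pale wooden fence and its end is up against the brass stop. Push it only, do not grip, lift or tip it, and leave everything else on the bench where it is. Finish with the hand clear of everything.

Things in the scene. Friction and masses are not known exactly. Their poses are not given: they have to be found in the camera images.
- blank: the dark ebony blank to push: loose block, 45 mm along its own x, 110 mm along its own y (long side), 30 mm high, about 0.16 kg (a third more or less), slides on the bench under about 1 to 2 N. It starts in the open on the robot's side of the fence, its long side within about 25 degrees of parallel to the fence. Origin: centre of its underside.
- fence: pale wooden planing fence fixed to the bench: straight bar, 25 mm along its own x, 440 mm along its own y, 30 mm high, rigid. Its own x points away from the robot (turned up to 15 degrees either way), so the face that the blank goes against is its -x face, 12.5 mm from its centre line. Origin: centre of its underside.
- brass_stop: brass (yellow metal) end stop: fixed rigid block against the fence's -x face near its left or right end (it varies); 50 mm along its own x, 24 mm along its own y, 30 mm high, axes parallel to the fence's. Its centre is at x = -37.5 mm, y = +200 or -200 mm in the fence's frame; its inner face is 188 mm from the fence's middle. Origin: centre of its underside.
- black_stop: black end stop, same size and placing as the brass one at the other end of the fence; not the one to use. Origin: centre of its underside.
- pale_blank: loose pale wooden blank, a bystander, same size as the dark one (45 x 110 x 30 mm), lying behind the fence. Origin: centre of its underside.
- offcut_a: loose orange wood offcut, 30 x 26 x 22 mm, a bystander behind the fence. Origin: centre of its underside.
- offcut_b: loose orange wood offcut, 24 x 36 x 20 mm, a bystander behind the fence. Origin: centre of its underside.
- glue_jar: loose jar with a steel cap, 56 mm across, 60 mm tall, a bystander beyond the left (+y) end of the fence. Origin: centre of its underside.
- hammer: loose small hammer, 220 mm long, lying roughly along the fence's x axis, a bystander beyond the right (-y) end of the fence. Origin: on the underside, near the middle of its length.
- scraper: loose wooden-handled scraper shaped like a screwdriver, 160 mm long, lying roughly along the fence's x axis on the robot's side of the fence, left of the dark blank, a bystander. Origin: on the underside, near the middle of its length.
Not all that is in view belongs to the job. Several things look just like the blank: the one meant starts farthest to the robot's left.

How it is judged:
By the outcome, as a careful person would: the job done as asked, in the order asked, and still so for the second after the job is handed in, with the robot touching nothing.
It also fails if it takes over 43 s, if anything falls off the work surface, if the arm or the gripper's body presses on something with over 40 N, if the wrist force passes 120 N, or if a joint passes its speed limit or range.

## Working session

There is one attempt and no reset: what is moved stays moved. The work goes in short steps, each a Python script; the robot and the scene stay as the last script left them, time stands still between calls to the robot, and variables do not carry over. Pictures are saved under pics/ and viewed, at most 10 in all, crops included, and the job is handed in when it is done.

```bash
mkdir -p pics; ls
python3 - <<'E'
from cell import bot
import cv2
for c in("top","side"):
    im=bot.camera(c); cv2.imwrite(f"pics/{c}0.png",im[...,::-1])
    for t in("blank","fence","brass_stop","black_stop","scraper"):
        print(c,t,[([round(v) for v in d["bbox"]],round(d["confidence"],2)) for d in bot.search_frame(c,t)])
    k=bot.calibration(c);print(k)
print(bot.read_tool_rot(),bot.read_clock())
E
```

```text
pics
top blank [([440, 217, 22, 47], 0.88), ([308, 173, 47, 29], 0.76), ([371, 204, 33, 51], 0.61)]
top fence [([247, 126, 174, 48], 0.96)]
top brass_stop [([250, 178, 14, 19], 0.79)]
top black_stop []
top scraper [([263, 208, 16, 62], 0.88)]
{'mtx': array([[457.27272861,   0.        , 318.32341272],
       [  0.        , 457.27272861, 195.78403524],
       [  0.        ,   0.        ,   1.        ]]), 'k1': -0.028019669299606496, 'extrinsics': array([[-0.01348553, -0.99938535, -0.03235835,  0.03804907],
       [-0.99299826,  0.01718347, -0.1168725 ,  0.50976233],
       [ 0.11735669,  0.0305557 , -0.99261964,  1.07740699],
       [ 0.        ,  0.        ,  0.        ,  1.        ]])}
side blank [([395, 146, 39, 20], 0.9), ([291, 184, 28, 39], 0.83), ([340, 137, 38, 22], 0.81)]
side fence [([262, 151, 20, 119], 0.72)]
side brass_stop [([284, 249, 19, 18], 0.85)]
side black_stop [([271, 151, 17, 12], 0.63)]
side scraper [([321, 243, 67, 14], 0.78), ([242, 227, 20, 19], 0.42)]
{'mtx': array([[453.65936376,   0.        , 315.24046662],
       [  0.        , 453.65936376, 201.54626178],
       [  0.        ,   0.        ,   1.        ]]), 'k1': -0.1257367158676086, 'extrinsics': array([[-0.99751195, -0.06794044,  0.01881527,  0.50575428],
       [-0.0564674 ,  0.61022255, -0.79021508,  0.04941509],
       [ 0.04220606, -0.78931143, -0.6125407 ,  1.10014806],
       [ 0.        ,  0.        ,  0.        ,  1.        ]])}
[ 5.64887520e-06  1.44362496e-01  9.89524870e-01 -2.66384102e-05] 0.6
```

```bash
python3 -c "
import cv2
a=cv2.imread('pics/top0.png');cv2.imwrite('pics/top0c.png',cv2.resize(a[100:300,220:480],None,fx=3,fy=3,interpolation=cv2.INTER_CUBIC)[:600,:780])"
```

```text
(no output)
```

View pics/top0c.png

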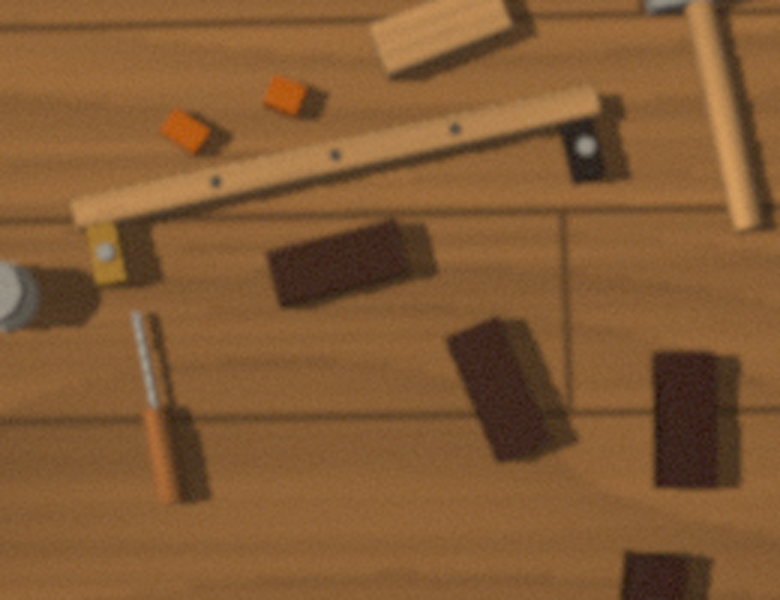

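View pics/side0.png

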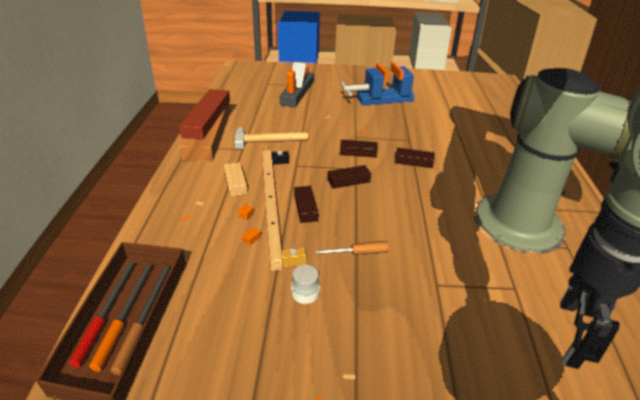

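```bash
cat > h.py <<'E'
import numpy as np,cv2
from cell import bot
def unproj(cam,px,z):
    k=bot.calibration(cam);E=k["extrinsics"]
    # drawn = slope*(1+k1 r^2): OpenCV model with k1 only
    s=cv2.undistortPoints(np.float64(px).reshape(-1,1,2),k["mtx"],np.array([k["k1"],0,0,0.]))[:,0]
    R=E[:3,:3];o=-R.T@E[:3,3];d=np.c_[s,np.ones(len(s))]@R
    return (o+d*((z-o[2])/d[:,2])[:,None])[:,:2]
def rect(cam,mask,near,z):
    cs,_=cv2.findContours(mask.astype(np.uint8),cv2.RETR_EXTERNAL,cv2.CHAIN_APPROX_NONE)
    cs=[c for c in cs if cv2.contourArea(c)>20]
    c=min(cs,key=lambda c:abs(cv2.pointPolygonTest(c,near,True)) if cv2.pointPolygonTest(c,near,True)<0 else 0)
    w=unproj(cam,c[:,0],z)*1000
    b=cv2.boxPoints(cv2.minAreaRect(np.float32(w)))
    e=[b[1]-b[0],b[2]-b[1]];l=max(e,key=np.linalg.norm);l=l*np.sign(l[1])
    return b.mean(0)/1000,np.degrees(np.arctan2(l[1],l[0])),sorted(np.linalg.norm(v) for v in e)
def look(pic,near_blank,near_fence=(334,151)):
    # 4x upsampled for smoother contours
    S=4;big=cv2.resize(pic,None,fx=S,fy=S,interpolation=cv2.INTER_CUBIC)
    hsv=cv2.cvtColor(big,cv2.COLOR_RGB2HSV).astype(int);out={}
    V=hsv[...,2]; 
    def r(m,n,z):
        cs,_=cv2.findContours(m.astype(np.uint8),cv2.RETR_EXTERNAL,cv2.CHAIN_APPROX_NONE)
        n=tuple(float(v*S) for v in n)
        cs=[c for c in cs if cv2.contourArea(c)>20*S*S]
        c=max(cs,key=lambda c:min(cv2.pointPolygonTest(c,n,True),0))
        w=unproj("top",(c[:,0]+.5)/S-.5,z)*1000
        b=cv2.boxPoints(cv2.minAreaRect(np.float32(w)))
        e=[b[1]-b[0],b[2]-b[1]];l=max(e,key=np.linalg.norm);l=l*np.sign(l[1])
        return b.mean(0)/1000,np.degrees(np.arctan2(l[1],l[0])),np.round(sorted(np.linalg.norm(v) for v in e),1)
    return r(V<72,near_blank,.03), r((V>165),near_fence,.03)
E
python3 - <<'E'
from h import *
im=cv2.imread("pics/top0.png")[...,::-1].copy()
for (x,y) in [(332,187),(360,200),(334,152),(300,159),(300,220),(254,183)]: print((x,y),cv2.cvtColor(im[y:y+1,x:x+1],cv2.COLOR_RGB2HSV)[0,0])
print(look(im,(332,187)))
# brass bbox inner top corners, scraper tip, fence ends by hand (crop px/3 + offset)
P=np.array([[72,205],[600,92],[85,226],[120,221],[127,282],[590,85],[600,110],[137,315],[165,500]])/3+[220,100]
print(unproj("top",P,.03).round(3))
E
```

```text
(332, 187) [ 12 165  62]
(360, 200) [ 14 150 136]
(334, 152) [ 16 140 167]
(300, 159) [ 16 140 182]
(300, 220) [ 14 155 128]
(254, 183) [ 20  34 152]
((array([ 0.5284826 , -0.00743549], dtype=float32), np.float32(103.25302), array([ 48. , 110.9], dtype=float32)), (array([ 0.6196152 , -0.00206607], dtype=float32), np.float32(101.48545), array([ 23.1, 436.8], dtype=float32)))
[[ 0.581  0.212]
 [ 0.667 -0.221]
 [ 0.564  0.201]
 [ 0.567  0.172]
 [ 0.517  0.167]
 [ 0.673 -0.213]
 [ 0.652 -0.221]
 [ 0.49   0.158]
 [ 0.342  0.136]]
```

```bash
cat >> h.py <<'E'
FC=np.array([.6196,-.0021]);TH=np.radians(101.5)
UY=np.array([np.cos(TH),np.sin(TH)]);UX=np.array([UY[1],-UY[0]])
a=(TH+np.pi/2)/2;Q=[0,float(np.cos(a)),float(np.sin(a)),0]
def P(x,y,z): return [*map(float,FC+x*UX+y*UY),z]   # fence frame -> world
def F(w): d=np.array(w)[:2]-FC; return np.round([d@UX,d@UY],4)
E
python3 - <<'E'
from h import *
bot.set_gripper(.6)
bot.move_pose(P(-.15,.015,.12),Q)
print(bot.read_clock(),F(bot.read_position()),bot.read_tool_rot())
bot.move_linear(P(-.15,.015,.012),.12)
f0=bot.read_ft_force()
r=bot.move_linear(P(-.062,.015,.010),.04,until_force=6)
print(r,F(bot.read_position()),np.round(bot.read_ft_force(),2),np.round(f0,2),bot.read_clock())
cv2.imwrite("pics/w1.png",bot.camera("wrist")[...,::-1]);cv2.imwrite("pics/t1.png",bot.camera("top")[...,::-1])
E
```

```text
3.3083 [-0.1497  0.0155] [ 1.61117975e-04 -1.00635552e-01  9.94923341e-01  6.63467057e-05]
True [-0.069   0.0152] [-0.61 -0.35 -0.04] [-0.46  0.13  0.84] 6.1833
```

View pics/w1.png

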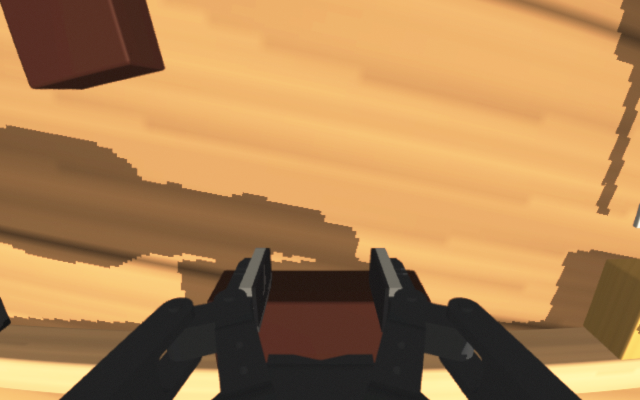

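The wrist view shows the blank (about 220–430, 270–360) parallel to the fence and against it, with both fingertips on its near side. The stop came at x = -69 mm, where contact was expected. Next I push it along to the brass stop.

Run:
```python
from h import *
bot.move_linear(P(-.10,.015,.012),.12)
bot.move_linear(P(-.10,.015,.09),.2)
bot.set_gripper(0)
bot.move_linear(P(-.037,-.085,.09),.2)
bot.move_linear(P(-.037,-.085,.012),.12)
r=bot.move_linear(P(-.037,.072,.012),.04,until_force=7)
print(r,F(bot.read_position()),np.round(bot.read_ft_force(),2),bot.read_clock())
cv2.imwrite("pics/w2.png",bot.camera("wrist")[...,::-1]);
```

```text
True [-0.0371  0.0621] [ 0.3  -1.13  1.28] 12.55
```

View pics/w2.png

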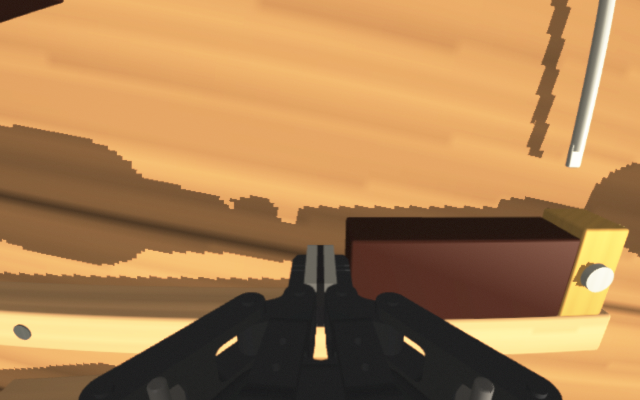

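The wrist view shows the blank's end against the brass stop (x about 575) and its far side along the fence, and the finger position agrees. I'll seat it with one light push on each face, then check with the hand clear.

Run:
```python
from h import *
bot.move_linear(P(-.037,.04,.012),.12)
bot.move_linear(P(-.037,.04,.08),.2)
bot.move_linear(P(-.10,.128,.08),.2)
bot.move_linear(P(-.10,.128,.012),.12)
r=bot.move_linear(P(-.060,.128,.012),.03,until_force=6)
print(r,F(bot.read_position()),bot.read_clock())
bot.move_linear(P(-.10,.128,.012),.12)
bot.move_linear(P(-.10,.128,.08),.2)
bot.move_linear(P(-.037,.03,.08),.2)
bot.move_linear(P(-.037,.03,.012),.12)
r=bot.move_linear(P(-.037,.072,.012),.03,until_force=6)
print(r,F(bot.read_position()),bot.read_clock())
bot.move_linear(P(-.037,.03,.012),.12)
bot.move_linear(P(-.037,.03,.1),.2)
bot.move_linear(P(-.14,.07,.22),.2)
cv2.imwrite("pics/w3.png",bot.camera("wrist")[...,::-1]);t=bot.camera("top");cv2.imwrite("pics/t3.png",t[...,::-1])
cv2.imwrite("pics/t3c.png",cv2.resize(t[100:300,220:480],None,fx=3,fy=3,interpolation=cv2.INTER_CUBIC)[...,::-1])
print(bot.read_clock())
```

```text
True [-0.0691  0.1281] 15.825
True [-0.0371  0.062 ] 19.2
21.275
```

View pics/w3.png

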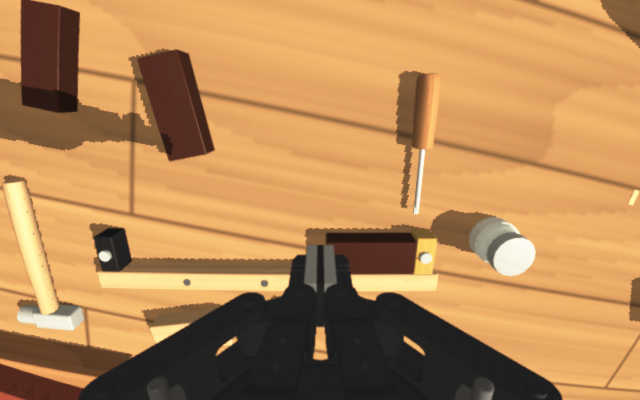

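View pics/t3c.png

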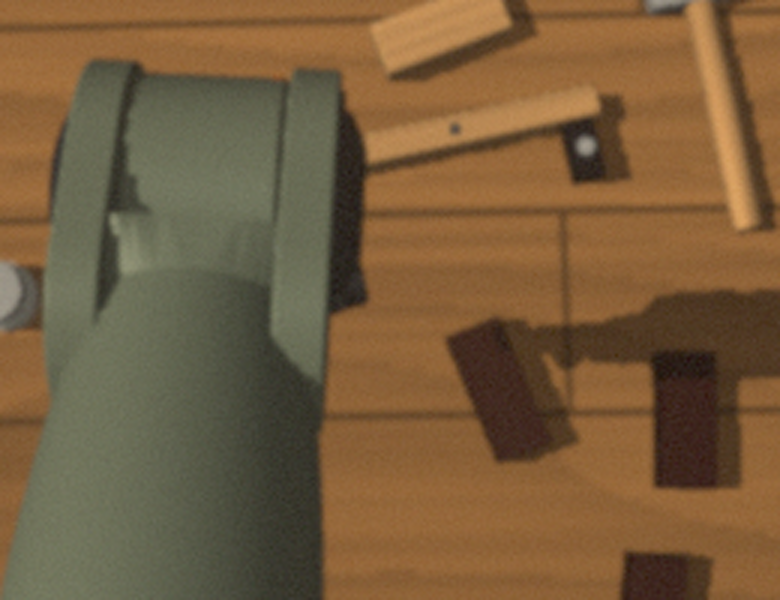

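The wrist view shows the blank (327–415, 235–275) touching both the fence and the brass stop. The arm hides it in the top view, so I'll move the arm aside, measure it once, and hand in if it's flush.

Run:
```python
from h import *
bot.goto_joints([1.147,.326,-.193,1.052,0,1.437])
t=bot.camera("top");cv2.imwrite("pics/t4c.png",cv2.resize(t[100:300,220:480],None,fx=3,fy=3,interpolation=cv2.INTER_CUBIC)[...,::-1])
b,f=look(t,(286,175));print(b,f,F(b[0]),bot.read_clock())
```

```text
(array([0.55646145, 0.10621147], dtype=float32), np.float32(102.11174), array([ 48.5, 131.3], dtype=float32)) (array([ 0.6200675 , -0.00192108], dtype=float32), np.float32(101.65815), array([ 22.8, 437.1], dtype=float32)) [-0.0403  0.1187] 23.4083
```

View pics/t4c.png

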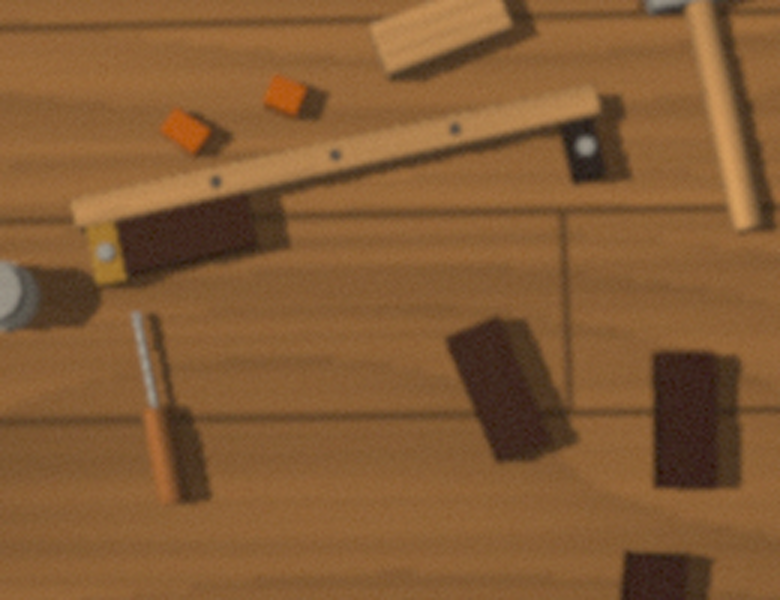

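The blank (118–258, 195–278) lies along the fence and touches the brass stop, within about 0.5° of parallel. The 131 mm length reading comes from shadow included in the mask. Everything else is where it was, and the hand is clear.

```bash
python3 -c "
from cell import bot
print(bot.close_job())"
```

```text
the job is handed in; nothing more can be done
None
```

The dark blank lies flat along the fence with its end against the brass stop; nothing else was moved, the hand is clear, and the job was handed in at about 23 s.

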